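# Switch the bead sorter to its other tray

### The job

The seesaw trough of the wooden bead sorter is tipped towards one of its two trays: press its raised end down with a fingertip so that it rocks over to feed the other tray, then push the red gate blade aside, fully open, so that all three beads roll down and come to rest in that other tray. Do not touch the beads, pick nothing up, and leave the ink jar, brush can, eraser and tape roll where they stand.

Things in the scene. Friction and masses are not known exactly. Their poses are not given: they have to be found in the camera images.
- sorter: plywood bead sorter fixed to the table, elsewhere and turned up to 0.35 rad each time. Origin on the table right under the seesaw's pivot; its x axis points away from the robot along the feed chute, y to the left along the seesaw, z up
- pivot (a point): middle of the seesaw trough's floor, on its pivot axis (along sorter x), 85 mm above the table. The white trough is 72 mm wide (x, 28 mm beyond to 44 mm before this point) and 260 mm long (y), its mouths over the trays' inner edges. A brass disc 40 mm across stands on its middle (top 64 mm above the pivot, 44 to 62 mm to the robot's side) and tips it fully to the side it leans to
- chute (a point): upper end of the feed chute's floor, 126 mm above the table. From here (sorter x = 162 mm) the chute slopes down at 0.15 rad to x = 22 mm, over the seesaw; it is 44 mm wide outside and its walls' tops stand 127 to 148 mm above the table
- tray_left (a point): centre of the cork floor of the left open tray (sorter +y): 120 mm (x) by 135 mm (y), walls 45 mm high, the outermost 75 mm; 172 mm from the pivot
- tray_right (a point): the same for the right tray (sorter -y)
- seesaw (a joint): angle of the seesaw: +0.2 rad = left (sorter +y) end down, beads go to the left tray; -0.2 rad = right end down, beads go to the right tray. It rests at either stop (which one varies), 0.25 to 0.4 N on the raised pad moves it, and once past 0 it falls over to the other stop by itself
- pad_left (a point): centre of the top face of the blue press pad at the left end of the seesaw: a plate 46 mm (sorter x) by 40 mm (y), 6 mm thick, sticking out towards the robot beside the trough, 68 mm to the robot's side of the pivot line and 110 mm from the pivot; about 113 mm above the table when this end is up, 69 mm when down
- pad_right (a point): the same for the blue press pad at the right end
- gate (a joint): opening of the red gate blade, a plate 6 mm thick (sorter x), 32 mm wide (y) and 68 mm high standing across the feed chute 55 mm beyond the pivot: 0 = closed, holding the beads back; it slides to the left only (sorter +y) along an aluminium rail, fully open at its stop at 0.048 m; about 1 N moves it, and it stays where it is left. The beads pass from about 0.036 m
- gate_top (a point): middle of the top edge of the red gate blade, 180 mm above the table; the blade's upper 45 mm stand free above the chute's walls and can be pushed on the right-hand edge (16 mm to the right, sorter -y, of this point)
- bead0_center (a point): centre of a round wooden bead, 28 mm across, 12 to 21 g (natural brown, the first), waiting in the feed chute behind the gate
- bead1_center (a point): centre of a round wooden bead, 28 mm across, 12 to 21 g (green, the second), waiting in the feed chute behind the gate
- bead2_center (a point): centre of a round wooden bead, 28 mm across, 12 to 21 g (yellow, the last), waiting in the feed chute behind the gate
- ink: loose ink jar, 44 mm across, 60 mm high, standing beyond the right tray; origin at its foot. Bystander
- brush_can: loose steel can with brushes, 72 mm across, 85 mm high (brushes to 150 mm), standing beyond the left tray; origin at its foot. Bystander
- eraser: loose white eraser, 45 x 22 x 13 mm, lying on the robot's side of the sorter; origin at the centre of its underside. Bystander
- tape: loose yellow tape roll lying flat, 60 mm across, 36 mm hole, 20 mm high, lying on the robot's side of the sorter; origin at the centre of its underside. Bystander

How it is judged (in metres and radians):
On the way, in this order (a step that is already met when the one before it is completed fails the run):
1. the seesaw is rocked over to its other stop while the gate is still shut (distance of pad_left from where it was at the start of the episode above 0.0225 m and (value of joint seesaw above 0.17 rad or value of joint seesaw below -0.17 rad) and value of joint gate below 0.012 m), for 0.2 s.
2. the gate is pushed fully open (value of joint gate above 0.04 m), for 0.1 s.
At the end, for the whole second after the job is handed in: The seesaw rests at the stop opposite to the one it started at (beyond 0.17 rad), the gate is open more than 40 mm, and all three beads lie at rest inside the tray under the seesaw's lowered end (distance of pad_left from where it was at the start of the episode above 0.0225 m and (value of joint seesaw above 0.17 rad or value of joint seesaw below -0.17 rad) and value of joint gate above 0.04 m and ((value of joint seesaw above 0.17 rad and y of bead0_center in the frame of sorter between 0.105 and 0.24 m and x of bead0_center in the frame of sorter between -0.06 and 0.06 m and z of each of bead0_center, bead1_center, bead2_center in the frame of sorter below 0.05 m and y of bead1_center in the frame of sorter between 0.105 and 0.24 m and x of bead1_center in the frame of sorter between -0.06 and 0.06 m and y of bead2_center in the frame of sorter between 0.105 and 0.24 m and x of bead2_center in the frame of sorter between -0.06 and 0.06 m) or (value of joint seesaw below -0.17 rad and y of bead0_center in the frame of sorter between -0.24 and -0.105 m and x of bead0_center in the frame of sorter between -0.06 and 0.06 m and z of each of bead0_center, bead1_center, bead2_center in the frame of sorter below 0.05 m and y of bead1_center in the frame of sorter between -0.24 and -0.105 m and x of bead1_center in the frame of sorter between -0.06 and 0.06 m and y of bead2_center in the frame of sorter between -0.24 and -0.105 m and x of bead2_center in the frame of sorter between -0.06 and 0.06 m)) and linear speed of each of bead0, bead1, bead2 below 0.06 m/s); the robot touches nothing.
It fails at once if a bead is touched by the robot (contact force between any of the fingers, the arm and bead0 above 0.3 N or contact force between any of the fingers, the arm and bead1 above 0.3 N or contact force between any of the fingers, the arm and bead2 above 0.3 N).
It fails at once if a bead is lifted (height (world z) of any of bead0_center, bead1_center, bead2_center above 0.17 m).
It fails at once if a bystander is moved more than 15 mm, lifted or tipped (distance of any of ink, brush_can, eraser, tape from where it was at the start of the episode above 0.015 m or angle between any of ink, brush_can, eraser, tape's own z axis and vertical above 0.3 rad).
It also fails if it takes over 43 s, if anything falls off the work surface, if the arm or the gripper's body presses on something with over 40 N, if the wrist force passes 120 N, or if a joint passes its speed limit or range.

### The arm

A 7-joint arm with a two-finger parallel gripper is mounted at the origin on the work surface. World frame = base frame: x ahead of the robot, y to its left, z up, the work surface at z = 0. Lengths are in m, angles in degrees, forces in N, time in s.
With the tool pointing down it reaches from about 0.425 to 0.875 m from the base axis. Payload 4.7 kg.
Tool frame: the origin (TCP) lies between the finger pads; the fingertips stand 22 mm ahead of it and the grasp point (between the pads) lies 3 mm ahead of it (env.tip_reach is the distance from the TCP to the fingertips, in m); z points along the fingers, y is the line along which they close (so a half turn about z gives the same grasp; the last joint's range is limited). The gripper opens to 87 mm and grips with 3 to 60 N. Pads are 19 mm wide; open, the fingers measure 117 mm over their backs; the gripper's body (75 mm by 190 mm) begins 51 mm behind the grasp point.
Start: joints at [-65.999, 18.392, -4.016, 83.108, 1.295, 78.541, -3.26], TCP at [0.256, 0.597, 0.213] pointing down, gripper open.
Joint ranges: [-163.93, 163.93], [-17.29, 119.83], [-79.2, 71.16], [3.27, 140.29], [-89.18, 269.18], [5.43, 117.66], [-154.24, 154.24]. Speed limits (degrees/s): [147.25, 147.25, 180, 180, 180, 180, 180].

### API

Orientations are given as [roll, pitch, yaw] about the fixed x, y, z axes, in that order (R = Rz(yaw) Ry(pitch) Rx(roll)).
In Python, from cell import env gives the robot as it stands.
- The arm moves only by the shell command python3 -m creep 'ROWS' [FORCE]. ROWS is JSON, one flat list of numbers, 7 for each row, row after row: the finger opening in mm, from 0 to 87, then the shift along the tool's x, y, z in units of 30 mm (1.0 is 30 mm), then the turn, a rotation vector about the tool's x, y, z in units of 6 degrees (1.0 is 6 degrees). A call has 1 to 12 rows; each row is the pose to reach, as a shift and turn from the pose commanded when the call began, along the tool's axes at that moment; what a row does not reach only later rows make up. A row lasts 1/10 s, in which the tool goes at most 50 mm and 8.59 degrees, less where a joint would pass 70% of its speed; a pose out of reach is approached as far as the arm can. A call with a gripper value outside its range is refused whole. The fingers move at their own pace and stop on an object; FORCE is the grip in N (left out, the last holds). Time passes only in rows, so rows that repeat a pose let the fingers close. It gives the time, the measured TCP pose, the force, the opening and the grip force at its end, in the units of the state.
- env.get_obs(): the state, without advancing time (a new reading comes with each control period).
- env.read_camera(name): name is "scene" or "top"; returns a dict with "color" (480x640x3 uint8, red, green, blue), "depth" (480x640 float32, m along the optical axis (not along the pixel's ray), 0 where there is no reading), "fovy" (degrees; the focal length in pixels is half the picture's height over the tangent of half this angle, whatever the lens; pixels are square), "cx", "cy" (the principal point, pixels), "R" (3x3) and "t" (3): a world point X has camera coordinates R X + t. Camera axes: x right, y down, z forward; pixel columns grow to the right and rows downward; lengths in m; the calibration is good to about 2 mm. A picture is of the moment at which its call begins.
- env.sign_off(): hands the job in; it is judged then, once.
The state is a dict: "time_s": time; "qpos": joint angles; "joint_velocities": joint speeds; "effort": joint torques, N m; "tool_pos": TCP position; "tool_rot": TCP orientation; "force": force on the tool from outside, world axes, zero at the start; "wrist_torque": the same for the moment, N m; "grip_width": finger opening in m; "grasp_force": force on a finger pad.
Only numpy, scipy, OpenCV 4.12 (cv2) and the standard library are available. Lean on these libraries where they do the work, as an engineer would, in place of code of your own. Each camera call takes 0.05 s, during which the arm holds its last target. There are 200 camera calls.

## Working session

There is one attempt and no reset: what is moved stays moved. The work goes in short steps, Python scripts to look and compute and a shell command to move; the robot and the scene stay as the last step left them, time stands still between calls to the robot, and variables do not carry over. Pictures are saved under pics/ and viewed, at most 12 in all, crops included, and the job is handed in when it is done.

```bash
mkdir -p pics; cat > h.py <<'E'
import numpy as np, cv2
from cell import env
def cam(n,f):
    c=env.read_camera(n); cv2.imwrite(f,c["color"][:,:,::-1]); np.savez(f[:-4]+'.npz',**c); return c
def pt(c,u,v,d=None):
    f=240/np.tan(np.radians(float(c["fovy"]))/2)
    if d is None:
        w=c["depth"][v-1:v+2,u-1:u+2]; d=np.median(w[w>0])
    p=np.array([(u-c["cx"])/f*d,(v-c["cy"])/f*d,d]); return c["R"].T@(p-c["t"])
E
python3 - <<'E'
from h import *
o=env.get_obs();print(o['tool_pos'],o['tool_rot'],o['time_s'])
cam('top','pics/top0.png');cam('scene','pics/sc0.png')
E
```

```text
[0.25584716 0.5969218  0.21158641] [-1.79893245e+02  6.68944987e-03  1.56805926e+02] 0.0
```

View pics/top0.png

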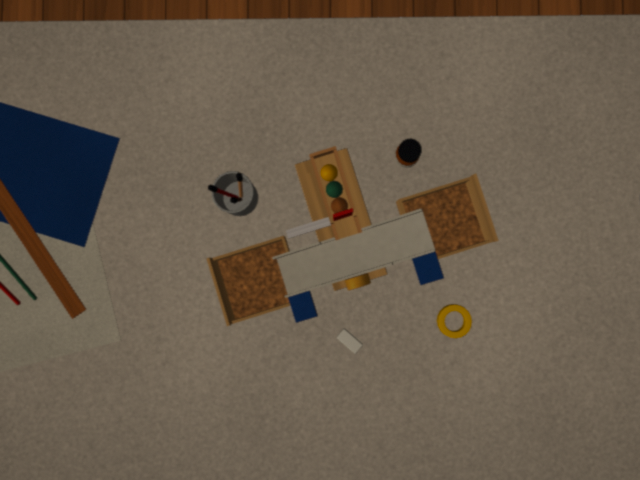

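View pics/sc0.png

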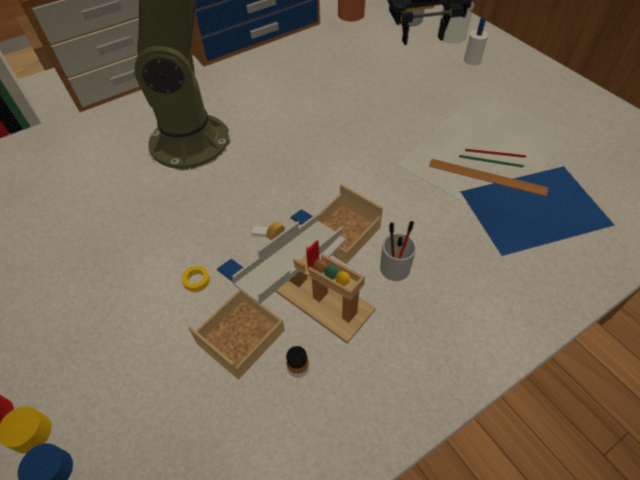

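The top view shows the left pad at (303,307), the right pad at (428,268), the gate at (343,214) and the eraser at (349,341). Next I'll turn these pixels into positions.

```bash
python3 - <<'E'
from h import *
c=dict(np.load('pics/top0.npz'))
for n,u,v in [('padL',303,307),('padR',428,268),('gate',343,214),('disc',357,281),('eraser',349,341),('tape',440,322),('b0',339,204),('b2',328,172),('can',236,185),('ink',409,150),('trL',250,280),('trR',445,217),('table',100,420)]:
    print(n,pt(c,u,v).round(4))
# blue masks, red mask
hsv=cv2.cvtColor(c['color'],cv2.COLOR_RGB2HSV)
for nm,m,box in [('blue',cv2.inRange(hsv,(105,120,40),(125,255,255)),(270,240,460,330)),('red',cv2.inRange(hsv,(0,200,90),(6,255,255)),(325,200,362,226))]:
    x0,y0,x1,y1=box; k=np.zeros_like(m);k[y0:y1,x0:x1]=m[y0:y1,x0:x1]
    n,_,s,ce=cv2.connectedComponentsWithStats(k)
    for i in range(1,n):
        if s[i,4]>25:
            u,v=ce[i].round().astype(int); print(nm,s[i],ce[i],pt(c,u,v).round(4))
E
```

```text
padL [0.4688 0.0858 0.0689]
padR [ 0.5337 -0.1194  0.1133]
gate [0.6164 0.0191 0.1783]
disc [ 0.5137 -0.0027  0.149 ]
eraser [0.4052 0.0069 0.0139]
tape [ 0.4389 -0.1535  0.0209]
b0 [0.6358 0.0247 0.1419]
b2 [0.6859 0.0419 0.1491]
can [0.6864 0.2102 0.0055]
ink [ 0.7379 -0.0978  0.0583]
trL [0.5139 0.1843 0.0057]
trR [ 0.6258 -0.1676  0.0066]
table [0.2639 0.4545 0.0007]
blue [413 253  30  31 611] [427.52373159 267.91325696] [ 0.5337 -0.1194  0.1133]
blue [289 292  28  30 538] [302.3866171  306.21933086] [0.4705 0.0875 0.069 ]
red [333 208  20  11  70] [342.34285714 212.5       ] [0.6194 0.0206 0.1792]
```

```bash
cat >> h.py <<'E'
from scipy.spatial.transform import Rotation as Ro
YAW=np.radians(17.3); P=np.array([0.567,0.005,0])
def sw(x,y,z): # sorter -> world
    c,s=np.cos(YAW),np.sin(YAW); return P+[c*x-s*y,s*x+c*y,z]
def row(*targets,yaw=107.3):   # tip positions (world) -> shift/turn units from the measured pose
    o=env.get_obs(); R=Ro.from_euler('xyz',o['tool_rot'],degrees=True)
    for p in targets:
        p=np.array(p)+[0,0,env.tip_reach]
        d=R.inv().apply(p-o['tool_pos'])/0.03
        t=np.degrees((R.inv()*Ro.from_euler('xyz',[180,0,yaw],degrees=True)).as_rotvec())/6
        print(d.round(2),t.round(2))
    s=Ro.from_euler('z',-YAW).apply(o['tool_pos']-P-[0,0,env.tip_reach])
    print('tip in sorter',s.round(4),'F',o['force'].round(2),'t',o['time_s'])
E
python3 - <<'E'
from h import *
print(sw(-.071,-.110,0))
row([.256,.597,.26],[.45,.32,.26],sw(-.071,-.110,.17))
E
```

```text
[ 0.53192322 -0.1211373   0.        ]
[-0.   -0.   -2.34] [-0.01  0.01  8.25]
[-9.58 -5.94 -2.33] [-0.01  0.01  8.25]
[-17.89 -18.38   0.69] [-0.01  0.01  8.25]
tip in sorter [-0.121   0.6577  0.1897] F [0.07 0.03 0.19] t 0.1
```

```bash
python3 -m creep '[0,0,0,-1.2,0,0,0, 0,0,0,-2.3,0,0,0.5, 0,-1,-0.6,-2.3,0,0,1, 0,-2,-1.2,-2.3,0,0,2, 0,-3,-1.9,-2.3,0,0,3, 0,-4.2,-2.6,-2.3,0,0,4, 0,-5.4,-3.3,-2.3,0,0,5, 0,-6.6,-4.1,-2.3,0,0,6, 0,-7.8,-4.8,-2.3,0,0,7, 0,-9,-5.5,-2.3,0,0,8, 0,-9.6,-6,-2.3,0,0,8.25, 0,-9.6,-6,-2.3,0,0,8.25]' 20
python3 -c "
from h import *
row(sw(-.071,-.110,.17))"
```

```text
time_s: 1.3
tool_pos: [0.452, 0.3146, 0.2817]
tool_rot: [180.0, 0.1, 107.0]
force: [0.0, -0.2, -0.1]
grip_width: 0.0027
grasp_force: 0.0
[-14.67  -1.69   3.01] [ 0.    0.01 -0.05]
tip in sorter [-0.0177  0.3298  0.2597] F [ 0.02 -0.24 -0.06] t 1.3
```

```bash
python3 -m creep '[0,-1,-0.2,0,0,0,0, 0,-2.4,-0.4,0,0,0,0, 0,-3.8,-0.6,0,0,0,0, 0,-5.3,-0.8,0,0,0,0, 0,-6.8,-1,0,0,0,0, 0,-8.3,-1.2,0.2,0,0,0, 0,-9.8,-1.4,0.5,0,0,0, 0,-11.3,-1.5,1,0,0,0, 0,-12.8,-1.6,1.7,0,0,0, 0,-14.1,-1.7,2.4,0,0,0, 0,-14.7,-1.7,2.9,0,0,0, 0,-14.7,-1.7,3,0,0,0]'
python3 - <<'E'
from h import *
row(sw(-.071,-.110,.118),sw(-.071,-.11,.08))
cam('scene','pics/sc1.png')
c=cv2.imread('pics/sc1.png')[170:360,150:400]; cv2.imwrite('pics/sc1c.png',cv2.resize(c,None,fx=3,fy=3,interpolation=2))
E
```

```text
time_s: 2.5
tool_pos: [0.5315, -0.1188, 0.1896]
tool_rot: [-179.8, -0.0, 107.2]
force: [-0.4, 1.1, -0.4]
grip_width: 0.0002
grasp_force: 0.0
[-0.08 -0.    1.65] [-0.03 -0.   -0.01]
[-0.08  0.    2.92] [-0.03 -0.   -0.01]
tip in sorter [-0.0707 -0.1076  0.1676] F [-0.43  1.12 -0.43] t 2.5
```

View pics/sc1c.png

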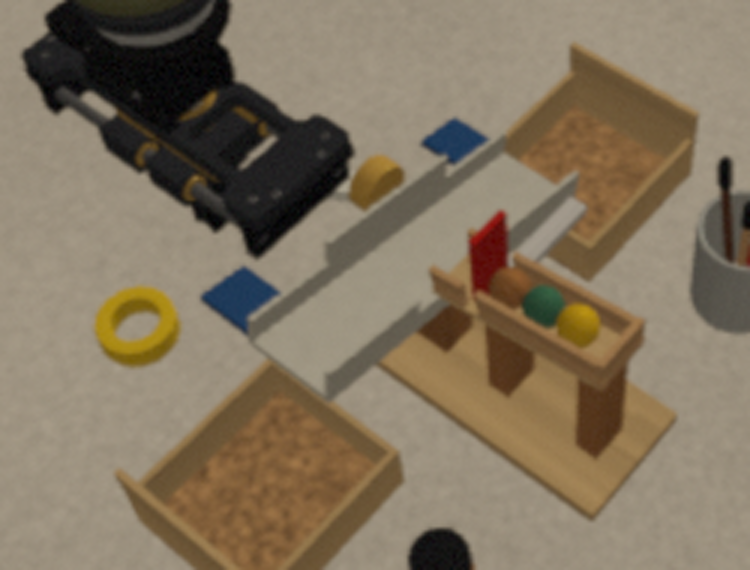

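The gripper hangs over the right pad with its long axis along the feed direction. The red gate is closed at (490,255) and all the beads are behind it. Now I'll press.

```bash
python3 -m creep '[0,0,0,0.5,0,0,0, 0,0,0,1,0,0,0, 0,0,0,1.5,0,0,0, 0,0,0,1.8,0,0,0, 0,0,0,2,0,0,0, 0,0,0,2.2,0,0,0, 0,0,0,2.4,0,0,0, 0,0,0,2.6,0,0,0, 0,0,0,2.8,0,0,0, 0,0,0,2.9,0,0,0, 0,0,0,2.9,0,0,0]'
python3 - <<'E'
from h import *
row(sw(-.071,-.110,.2))
c=cam('scene','pics/sc2.png')
c=cv2.imread('pics/sc2.png')[170:360,150:400]; cv2.imwrite('pics/sc2c.png',cv2.resize(c,None,fx=3,fy=3,interpolation=2))
E
```

```text
time_s: 3.65
tool_pos: [0.5321, -0.1176, 0.1042]
tool_rot: [-180.0, -0.0, 107.3]
force: [-0.4, -0.5, 0.0]
grip_width: 0.0007
grasp_force: 0.1
[-0.11 -0.04 -3.93] [-0. -0.  0.]
tip in sorter [-0.0697 -0.1067  0.0822] F [-0.37 -0.48  0.03] t 3.65
```

View pics/sc2c.png

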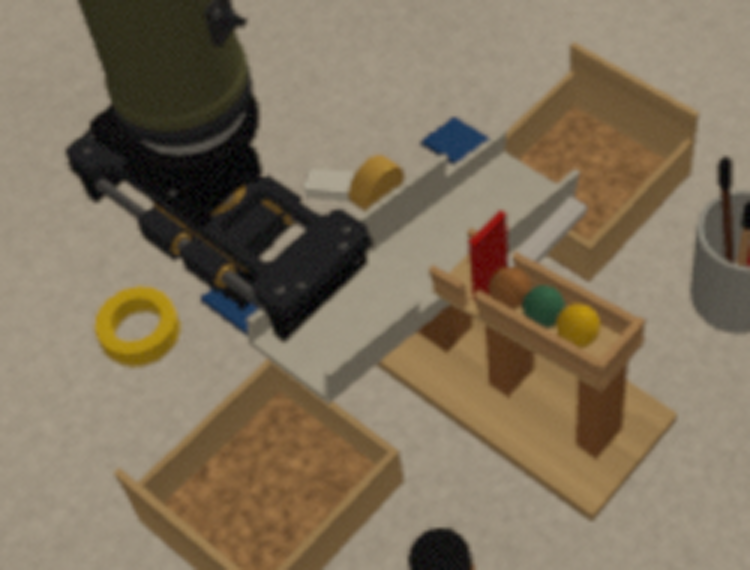

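The trough hasn't moved although the tip reads 30 mm below the pad's height, so I've missed the pad. I'll check that against the camera projection.

```bash
python3 - <<'E'
from h import *
t=cam('top','pics/top1.png'); s=np.load('pics/sc2.npz')
o=env.get_obs(); tip=o['tool_pos']-[0,0,env.tip_reach]
print(tip, env.tip_reach)
def pr(c,X):
    f=240/np.tan(np.radians(float(c["fovy"]))/2); p=c['R']@X+c['t']; return np.array([f*p[0]/p[2]+c['cx'],f*p[1]/p[2]+c['cy']]).round(1)
for n,X in [('tip',tip),('tcp+.1',tip+[0,0,.12]),('pad',np.array([.5337,-.1194,.1133])),('gate',np.array([.6194,.0206,.179]))]:
    print(n,'top',pr(t,X),'scene',pr(s,X),'crop',(pr(s,X)-[150,170])*3)
for nm,u,v in [('padR',228,272),('padL',302,216),('gate',313,245)]: print(nm,pt(s,u,v).round(4))
i=cv2.imread('pics/top1.png')[180:360,260:510]; cv2.imwrite('pics/top1c.png',cv2.resize(i,None,fx=3,fy=3,interpolation=2))
E
```

```text
[ 0.53248697 -0.11760838  0.08280314] 0.022
tip top [424.1 268.8] scene [233.5 275.9] crop [250.5 317.7]
tcp+.1 top [436.2 268.6] scene [222.5 240.5] crop [217.5 211.5]
pad top [428. 268.] scene [230.4 268.5] crop [241.2 295.5]
gate top [342. 212.] scene [312.1 245.3] crop [486.3 225.9]
padR [ 0.5386 -0.1271  0.1134]
padL [0.4681 0.0875 0.0699]
gate [0.6205 0.022  0.18  ]
```

View pics/top1c.png

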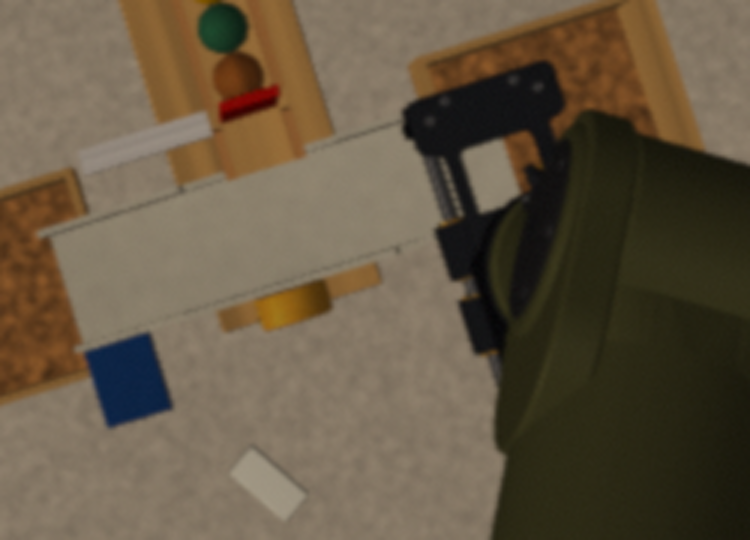

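```bash
python3 - <<'E'
from h import *
s=dict(np.load('pics/sc2.npz'))
for cu,cv_ in [(160,230),(205,262),(232,283),(180,165),(130,200),(285,320),(340,235),(235,320),(210,310),(95,180)]:
    u,v=150+cu//3,170+cv_//3; X=pt(s,u,v); print((cu,cv_),X.round(3),'sorter',Ro.from_euler('z',-YAW).apply(X-P).round(3))
i=cv2.imread('pics/sc2.png')[220:300,170:275]; i=cv2.convertScaleAbs(i,alpha=2,beta=20); cv2.imwrite('pics/sc2d.png',cv2.resize(i,None,fx=7,fy=7,interpolation=2))
E
```

```text
(160, 230) [ 0.527 -0.153  0.207] sorter [-0.085 -0.139  0.207]
(205, 262) [ 0.564 -0.142  0.207] sorter [-0.046 -0.139  0.207]
(232, 283) [ 0.582 -0.134  0.2  ] sorter [-0.027 -0.137  0.2  ]
(180, 165) [ 0.562 -0.137  0.292] sorter [-0.047 -0.134  0.292]
(130, 200) [ 0.489 -0.158  0.199] sorter [-0.123 -0.132  0.199]
(285, 320) [ 0.632 -0.122  0.216] sorter [ 0.025 -0.141  0.216]
(340, 235) [ 0.606 -0.071  0.226] sorter [ 0.015 -0.084  0.226]
(235, 320) [ 0.548 -0.132  0.114] sorter [-0.059 -0.125  0.114]
(210, 310) [ 0.455 -0.127  0.004] sorter [-0.146 -0.092  0.004]
(95, 180) [ 0.469 -0.171  0.206] sorter [-0.146 -0.139  0.206]
```

View pics/sc2d.png

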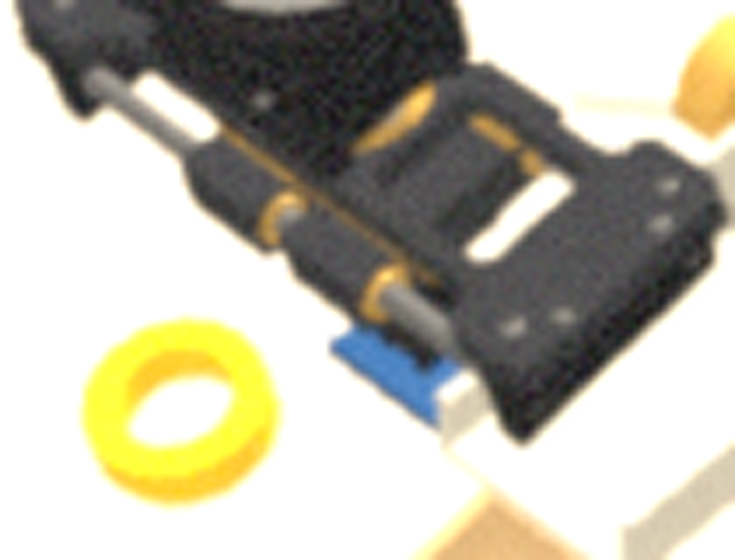

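```bash
python3 - <<'E'
from h import *
s=dict(np.load('pics/sc2.npz'));s1=dict(np.load('pics/sc1.npz'))
print(env.get_obs()['tool_pos'])
S=lambda X:Ro.from_euler('z',-YAW).apply(X-P)
for v in range(262,278,2):
    print(v,[tuple((S(pt(s,u,v))*1000).round().astype(int)) for u in range(224,240,2)])
# lowest points of the gripper in both pictures: pixels with sorter x,y within 30 mm of the tip
for c in (s1,s):
    f=240/np.tan(np.radians(float(c["fovy"]))/2); v,u=np.mgrid[:480,:640]; d=c['depth']
    X=np.stack([(u-c['cx'])/f*d,(v-c['cy'])/f*d,d],-1)-c['t']; X=X@c['R']; q=Ro.from_euler('z',-YAW).apply((X-P).reshape(-1,3))
    k=(abs(q[:,0]+.07)<.11)&(abs(q[:,1]+.11)<.06)&(d.ravel()>0)&(q[:,2]>.122)&(c['color'].reshape(-1,3).max(1)<50)
    h,e=np.histogram(q[k,2],np.arange(.12,.4,.01)); print(list(zip(e.round(2),h)))
E
```

```text
[ 0.53248697 -0.11760838  0.10480314]
262 [(np.int64(-34), np.int64(-138), np.int64(201)), (np.int64(-31), np.int64(-135), np.int64(200)), (np.int64(-29), np.int64(-133), np.int64(200)), (np.int64(-53), np.int64(-115), np.int64(156)), (np.int64(-57), np.int64(-108), np.int64(146)), (np.int64(-56), np.int64(-105), np.int64(143)), (np.int64(-2), np.int64(-134), np.int64(226)), (np.int64(1), np.int64(-132), np.int64(226))]
264 [(np.int64(-34), np.int64(-139), np.int64(197)), (np.int64(-28), np.int64(-138), np.int64(200)), (np.int64(-25), np.int64(-136), np.int64(201)), (np.int64(-22), np.int64(-134), np.int64(201)), (np.int64(-20), np.int64(-132), np.int64(200)), (np.int64(-17), np.int64(-130), np.int64(201)), (np.int64(2), np.int64(-137), np.int64(227)), (np.int64(4), np.int64(-135), np.int64(227))]
266 [(np.int64(-36), np.int64(-139), np.int64(188)), (np.int64(-71), np.int64(-115), np.int64(128)), (np.int64(-24), np.int64(-138), np.int64(198)), (np.int64(-20), np.int64(-137), np.int64(201)), (np.int64(-16), np.int64(-135), np.int64(202)), (np.int64(1), np.int64(-142), np.int64(225)), 
[... 3234 characters left out ...]
(193)), (np.float64(0.2), np.int64(446)), (np.float64(0.21), np.int64(190)), (np.float64(0.22), np.int64(1201)), (np.float64(0.23), np.int64(181)), (np.float64(0.24), np.int64(109)), (np.float64(0.25), np.int64(72)), (np.float64(0.26), np.int64(19)), (np.float64(0.27), np.int64(62)), (np.float64(0.28), np.int64(197)), (np.float64(0.29), np.int64(286)), (np.float64(0.3), np.int64(0)), (np.float64(0.31), np.int64(195)), (np.float64(0.32), np.int64(125)), (np.float64(0.33), np.int64(88)), (np.float64(0.34), np.int64(145)), (np.float64(0.35), np.int64(144)), (np.float64(0.36), np.int64(158)), (np.float64(0.37), np.int64(172)), (np.float64(0.38), np.int64(212)), (np.float64(0.39), np.int64(216))]
```

In the pictures the real fingertips sit about 32 mm higher than reported, now just above the pad at z≈0.115. Their lateral position is right. So the vertical offset is off, and I'll keep descending with that corrected.

```bash
sed -i 's/env.tip_reach/(-0.010)/g' h.py
python3 -m creep '[0,0,0,0.15,0,0,0, 0,0,0,0.3,0,0,0, 0,0,0,0.45,0,0,0, 0,0,0,0.6,0,0,0, 0,0,0,0.75,0,0,0, 0,0,0,0.9,0,0,0, 0,0,0,1.05,0,0,0, 0,0,0,1.15,0,0,0, 0,0,0,1.15,0,0,0, 0,0,0,1.15,0,0,0]'
python3 - <<'E'
from h import *
row(sw(-.071,-.110,.2))
s=cam('scene','pics/sc3.png')
print(pt(s,302,216),pt(s,302,212),pt(s,228,274))
i=cv2.imread('pics/sc3.png')[170:360,150:400]; cv2.imwrite('pics/sc3c.png',cv2.resize(i,None,fx=3,fy=3,interpolation=2))
E
```

```text
time_s: 4.75
tool_pos: [0.5324, -0.1176, 0.0702]
tool_rot: [180.0, 0.0, 107.3]
force: [1.0, -0.1, -0.7]
grip_width: 0.0006
grasp_force: 0.0
[-0.11 -0.05 -3.99] [0. 0. 0.]
tip in sorter [-0.0695 -0.1068  0.0802] F [ 0.99 -0.05 -0.69] t 4.75
[0.50428477 0.06755072 0.11912201] [0.48833559 0.07712578 0.11042328] [ 0.57765648 -0.13690237  0.16459495]
```

View pics/sc3c.png

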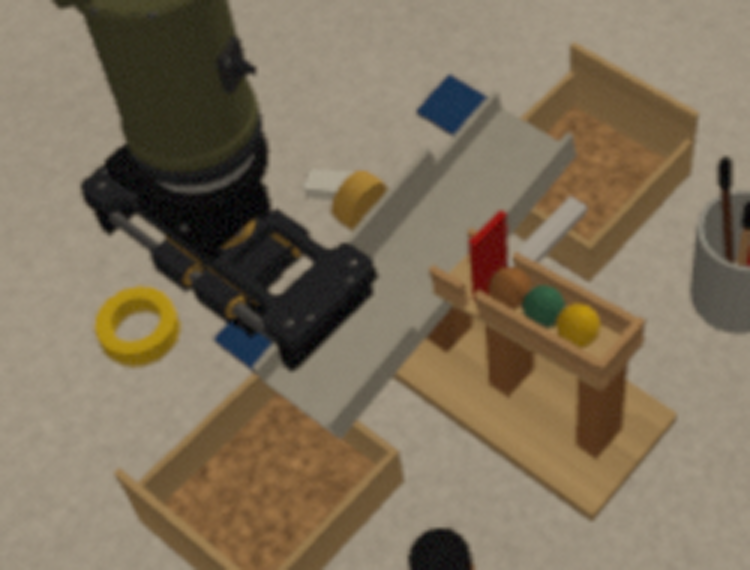

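The seesaw has rocked over: the left pad is now up at (452,105), and the gate and beads are undisturbed. Now I'll lift and go to the right of the gate.

```bash
python3 -m creep '[0,0,0,-1,0,0,0, 0,0,0,-2.3,0,0,0, 0,0,0,-3.7,0,0,0, 0,0,0,-4.4,0,0,0, 0,0,0,-4.6,0,0,0, 0,0,0,-4.6,0,0,0]'
python3 - <<'E'
from h import *
row(sw(.050,-.050,.215),sw(.05,-.05,.162))
E
```

```text
time_s: 5.4
tool_pos: [0.5327, -0.1176, 0.2086]
tool_rot: [179.9, 0.0, 107.3]
force: [1.7, -0.3, 0.3]
grip_width: 0.0004
grasp_force: 0.0
[1.89 3.97 0.13] [0.01 0.   0.  ]
[1.89 3.97 1.89] [0.01 0.   0.  ]
tip in sorter [-0.0692 -0.1069  0.2186] F [ 1.65 -0.25  0.26] t 5.4
```

```bash
python3 -m creep '[0,0.4,0.9,0,0,0,0, 0,0.9,1.9,0,0,0,0, 0,1.4,2.9,0,0,0,0, 0,1.8,3.7,0,0,0,0, 0,1.9,4,0.2,0,0,0, 0,1.9,4,0.6,0,0,0, 0,1.9,4,1,0,0,0, 0,1.9,4,1.4,0,0,0, 0,1.9,4,1.8,0,0,0, 0,1.9,4,1.9,0,0,0, 0,1.9,4,1.9,0,0,0]'
python3 - <<'E'
from h import *
row(sw(.050,.0265,.162))
s=cam('scene','pics/sc4.png')
i=cv2.imread('pics/sc4.png')[210:290,250:360]; cv2.imwrite('pics/sc4c.png',cv2.resize(cv2.convertScaleAbs(i,alpha=1.6),None,fx=7,fy=7,interpolation=2))
E
```

```text
time_s: 6.5
tool_pos: [0.6294, -0.0278, 0.1505]
tool_rot: [-179.9, -0.0, 107.3]
force: [0.5, 0.5, 0.6]
grip_width: 0.0006
grasp_force: 0.0
[ 2.55  0.01 -0.05] [-0.01 -0.   -0.  ]
tip in sorter [ 0.0498 -0.0499  0.1605] F [0.54 0.51 0.56] t 6.5
```

View pics/sc4c.png

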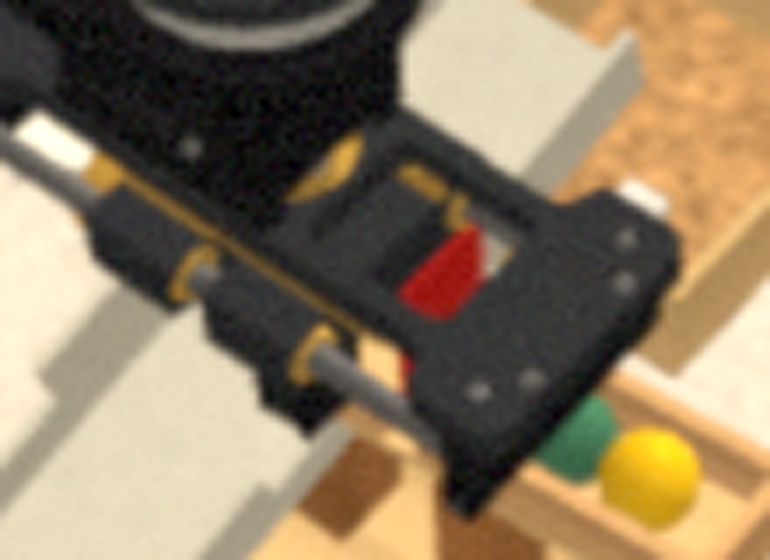

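The fingers are to the right of the red blade, which is visible at (445,275), and the beads are clear. Now I'll push the gate left.

```bash
python3 -m creep '[0,0.3,0,0,0,0,0, 0,0.6,0,0,0,0,0, 0,0.9,0,0,0,0,0, 0,1.2,0,0,0,0,0, 0,1.5,0,0,0,0,0, 0,1.8,0,0,0,0,0, 0,2.1,0,0,0,0,0, 0,2.3,0,0,0,0,0, 0,2.45,0,0,0,0,0, 0,2.5,0,0,0,0,0, 0,2.5,0,0,0,0,0]'
python3 - <<'E'
from h import *
row(sw(.050,.0265,.162))
s=cam('scene','pics/sc5.png')
i=cv2.imread('pics/sc5.png')[170:360,150:400]; cv2.imwrite('pics/sc5c.png',cv2.resize(i,None,fx=3,fy=3,interpolation=2))
E
```

```text
time_s: 7.65
tool_pos: [0.6092, 0.0389, 0.1514]
tool_rot: [179.9, 0.4, 107.1]
force: [4.5, -8.5, -1.7]
grip_width: 0.0003
grasp_force: 4.7
[ 0.22 -0.01 -0.02] [ 0.02  0.07 -0.04]
tip in sorter [0.0504 0.0198 0.1614] F [ 4.49 -8.46 -1.71] t 7.65
```

View pics/sc5c.png

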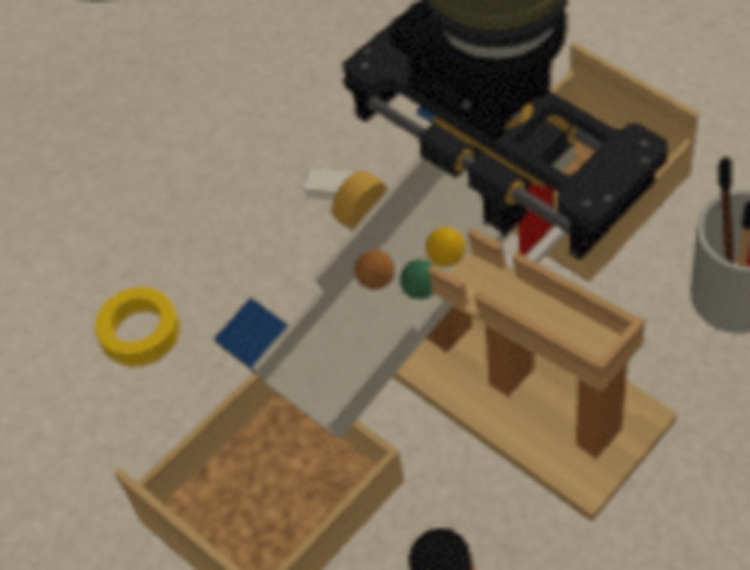

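The gate is against its stop (about 9.5 N) and the beads are rolling down the trough at about (375,270). I'll back off a little and go up.

```bash
python3 -m creep '[0,2.0,0,0,0,0,0, 0,-0.5,0,0,0,0,0, 0,-0.5,0,-0.8,0,0,0, 0,-0.5,0,-1.8,0,0,0, 0,-0.5,0,-2.8,0,0,0, 0,-0.5,0,-3.6,0,0,0, 0,-0.5,-1,-4,0,0,0, 0,-0.5,-2,-4,0,0,0, 0,-0.5,-3,-4,0,0,0, 0,-0.5,-3,-4,0,0,0, 0,-0.5,-3,-4,0,0,0, 0,-0.5,-3,-4,0,0,0]'
python3 -m creep '[0,0,0,0,0,0,0, 0,0,0,0,0,0,0, 0,0,0,0,0,0,0, 0,0,0,0,0,0,0, 0,0,0,0,0,0,0, 0,0,0,0,0,0,0, 0,0,0,0,0,0,0, 0,0,0,0,0,0,0, 0,0,0,0,0,0,0, 0,0,0,0,0,0,0]'
python3 - <<'E'
from h import *
row()
s=cam('scene','pics/sc6.png')
i=cv2.imread('pics/sc6.png')[170:380,150:400]; cv2.imwrite('pics/sc6c.png',cv2.resize(i,None,fx=2.8,fy=2.8,interpolation=2))
E
```

```text
time_s: 8.9
tool_pos: [0.5268, 0.0038, 0.2711]
tool_rot: [180.0, -0.0, 107.4]
force: [0.7, 0.4, -0.0]
grip_width: 0.0004
grasp_force: 0.0
time_s: 9.9
tool_pos: [0.5262, 0.003, 0.2712]
tool_rot: [180.0, -0.0, 107.3]
force: [0.3, -0.5, -0.2]
grip_width: 0.0004
grasp_force: 0.0
tip in sorter [-0.0395  0.0102  0.2812] F [ 0.32 -0.5  -0.16] t 9.9
```

View pics/sc6c.png

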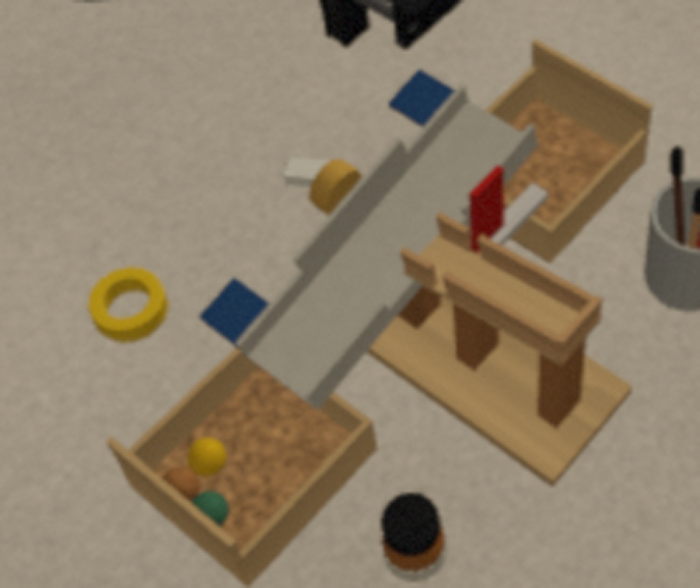

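All three beads are in the right tray at about (205,480), and the gate stands aside at (487,208). I'll wait for them to settle, check the numbers and hand in.

```bash
python3 -m creep '[0,0,0,0,0,0,0, 0,0,0,0,0,0,0, 0,0,0,0,0,0,0, 0,0,0,0,0,0,0, 0,0,0,0,0,0,0, 0,0,0,0,0,0,0, 0,0,0,0,0,0,0, 0,0,0,0,0,0,0, 0,0,0,0,0,0,0, 0,0,0,0,0,0,0]' >/dev/null
python3 - <<'E'
from h import *
a=dict(np.load('pics/sc6.npz')); s=cam('scene','pics/sc7.png')
S=lambda X:Ro.from_euler('z',-YAW).apply(X-P).round(3)
for n,u,v in [('yel',224,333),('grn',225,351),('brn',215,342),('gate',324,243),('gate top',326,234),('padL',300,205),('padR',234,281)]: print(n,S(pt(a,u,v)),S(pt(s,u,v)))
print('moved px',(np.abs(a['color'][310:370,190:290].astype(int)-s['color'][310:370,190:290]).max(2)>40).sum())
E
```

```text
yel [-0.019 -0.196  0.03 ] [-0.018 -0.196  0.031]
grn [ 0.011 -0.222  0.032] [ 0.012 -0.222  0.033]
brn [-0.017 -0.221  0.033] [-0.018 -0.22   0.031]
gate [0.058 0.03  0.157] [0.058 0.03  0.157]
gate top [0.058 0.036 0.179] [0.058 0.037 0.178]
padL [-0.069  0.104  0.112] [-0.069  0.104  0.112]
padR [-0.068 -0.11   0.069] [-0.068 -0.11   0.069]
moved px 0
```

```bash
python3 - <<'E'
from h import *
S=lambda X:Ro.from_euler('z',-YAW).apply(X-P)
for f in ('sc0','sc7'):
    s=dict(np.load(f'pics/{f}.npz')); h=cv2.cvtColor(s['color'],cv2.COLOR_RGB2HSV)
    m=cv2.inRange(h,(0,200,70),(5,255,255))|cv2.inRange(h,(175,200,70),(180,255,255))
    q=np.array([S(pt(s,u,v)) for v,u in np.argwhere(m) if 220<v<280 and 295<u<345 and s['depth'][v,u]>0]); q=q[(abs(q[:,0]-.056)<.006)&(q[:,2]>.15)]
    print(f,np.percentile(q[:,1],[2,50,98]).round(4),len(q))
E
```

```text
sc0 [-0.0167 -0.0051  0.0096] 127
sc7 [0.0166 0.0297 0.044 ] 126
```

The gate reads only about 34 mm open. I'll compare with how it stood during the push.

```bash
python3 - <<'E'
from h import *
S=lambda X:Ro.from_euler('z',-YAW).apply(X-P)
for f in ('sc0','sc5','sc6','sc7'):
    s=dict(np.load(f'pics/{f}.npz')); h=cv2.cvtColor(s['color'],cv2.COLOR_RGB2HSV)
    m=cv2.inRange(h,(0,190,50),(6,255,255))|cv2.inRange(h,(174,190,50),(180,255,255))
    q=np.array([np.r_[S(pt(s,u,v)),u,v] for v,u in np.argwhere(m) if 220<v<280 and 295<u<345 and s['depth'][v,u]>0])
    q=q[abs(q[:,0]-.056)<.008]
    print(f,len(q),q[:,:3].min(0).round(4),q[:,:3].max(0).round(4),q[:,3:].mean(0))
i=cv2.imread('pics/sc7.png')[210:280,280:370]; cv2.imwrite('pics/sc7c.png',cv2.resize(cv2.convertScaleAbs(i,alpha=1.5),None,fx=8,fy=8,interpolation=2))
E
```

```text
sc0 200 [ 0.0519 -0.0173  0.1268] [0.0606 0.0125 0.1805] [312.195 253.68 ]
sc5 102 [0.0541 0.0247 0.121 ] [0.0616 0.0582 0.181 ] [327.6372549  242.73529412]
sc6 202 [0.0533 0.0159 0.1174] [0.0596 0.0457 0.1807] [323.5049505 243.0990099]
sc7 205 [0.054  0.016  0.1158] [0.0594 0.0461 0.1807] [323.43902439 243.12195122]
```

View pics/sc7c.png

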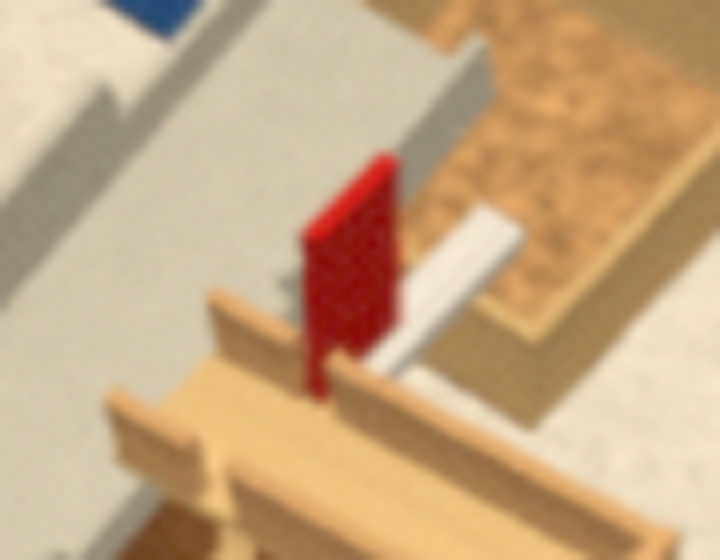

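During the push the gate was at its stop (about 46 mm). My first retreat row had the wrong sign: it drove the finger further left, past the blade, and the finger dragged the blade back about 12 mm as it returned. The picture shows the blade upright at (350,270), partly closed, with the chute empty. I'll push it open again.

```bash
python3 - <<'E'
from h import *
row(sw(.050,-.020,.235),sw(.050,-.02,.160))
E
```

```text
[-1.01  2.98  1.54] [ 0. -0.  0.]
[-1.01  2.98  4.04] [ 0. -0.  0.]
tip in sorter [-0.0395  0.0102  0.2812] F [-0.05 -0.01  0.26] t 11.0
```

```bash
python3 -m creep '[0,-0.5,1,0,0,0,0, 0,-1,2,0,0,0,0, 0,-1,2.8,0.5,0,0,0, 0,-1,3,1,0,0,0, 0,-1,3,1.6,0,0,0, 0,-1,3,2.2,0,0,0, 0,-1,3,2.8,0,0,0, 0,-1,3,3.4,0,0,0, 0,-1,3,3.8,0,0,0, 0,-1,3,4,0,0,0, 0,-1,3,4,0,0,0]'
python3 -m creep '[0,0.2,0,0,0,0,0, 0,0.4,0,0,0,0,0, 0,0.6,0,0,0,0,0, 0,0.8,0,0,0,0,0, 0,1,0,0,0,0,0, 0,1.2,0,0,0,0,0, 0,1.35,0,0,0,0,0, 0,1.45,0,0,0,0,0, 0,1.5,0,0,0,0,0, 0,1.5,0,0,0,0,0]'
python3 -c "
from h import *
row()"
```

```text
time_s: 12.1
tool_pos: [0.6203, 0.0013, 0.1504]
tool_rot: [-179.9, -0.0, 107.3]
force: [0.4, -0.1, -0.4]
grip_width: 0.0001
grasp_force: 0.0
time_s: 13.1
tool_pos: [0.6094, 0.0389, 0.1517]
tool_rot: [179.9, 0.4, 107.1]
force: [4.3, -7.7, -1.8]
grip_width: 0.0006
grasp_force: 4.6
tip in sorter [0.0506 0.0198 0.1617] F [ 4.26 -7.67 -1.82] t 13.1
```

Same stop reached at the same position. Now I'll back off to the right (negative x), then go up.

```bash
python3 -m creep '[0,-0.3,0,0,0,0,0, 0,-0.9,0,0,0,0,0, 0,-1.5,0,0,0,0,0, 0,-1.5,0,0,0,0,0, 0,-1.5,0,-0.8,0,0,0, 0,-1.5,0,-1.8,0,0,0, 0,-1.5,0,-2.8,0,0,0, 0,-1.5,-1,-3.8,0,0,0, 0,-1.5,-2.2,-4,0,0,0, 0,-1.5,-3.2,-4,0,0,0, 0,-1.5,-3.2,-4,0,0,0, 0,-1.5,-3.2,-4,0,0,0]'
python3 - <<'E'
from h import *
S=lambda X:Ro.from_euler('z',-YAW).apply(X-P)
s=cam('scene','pics/sc8.png'); h=cv2.cvtColor(s['color'],cv2.COLOR_RGB2HSV)
m=cv2.inRange(h,(0,190,50),(6,255,255))|cv2.inRange(h,(174,190,50),(180,255,255))
q=np.array([S(pt(s,u,v)) for v,u in np.argwhere(m) if 220<v<280 and 295<u<345 and s['depth'][v,u]>0]); q=q[abs(q[:,0]-.056)<.008]
print(len(q),q.min(0).round(4),q.max(0).round(4))
for n,u,v in [('yel',224,333),('grn',225,351),('brn',215,342),('padL',300,205),('padR',234,281)]: print(n,S(pt(s,u,v)).round(3))
E
```

```text
time_s: 14.3
tool_pos: [0.5291, -0.026, 0.2715]
tool_rot: [179.9, -0.1, 107.4]
force: [0.5, 0.4, 0.1]
grip_width: 0.0007
grasp_force: 0.0
216 [0.0537 0.0306 0.12  ] [0.0594 0.0601 0.1803]
yel [-0.018 -0.196  0.032]
grn [ 0.012 -0.222  0.032]
brn [-0.018 -0.221  0.032]
padL [-0.069  0.104  0.112]
padR [-0.068 -0.11   0.068]
```

The gate is now about 48 mm open, the beads are at rest in the right tray, the seesaw is rocked over and the robot is clear.

```bash
python3 -c "
from cell import env
print(env.sign_off())"
```

```text
the job is handed in; nothing more can be done
None
```

I handed the job in with the seesaw rocked to the right, the gate about 48 mm open and all three beads at rest in the right tray; one mistyped retreat row pulled the gate partly shut, so I pushed it open again, and the verdict wasn't shown.

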